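Shut the drying cabinet and hold its spring-return dial at the third notch

TASK

Push the drop-down door of the small white drying cabinet up until it is fully shut, then turn the spring-return dial on its top clockwise past the first two notches to the third one, marked with three dots, and hold it there, as the fan runs only while the dial is held. Finish with the gripper still holding the dial steady at the third notch and the door shut: do not let go. Do not turn the dial before the door is shut, and leave the brown bottle and the vial beside the cabinet, the timer and the syringe where they are.

Things in the scene. Friction and masses are not known exactly. Their poses are not given: they have to be found in the camera images.
- cabinet: small white bench drying cabinet, fixed to the table, 130 deep (x) x 170 wide (y) x 120 mm high. Origin at the centre of its underside, z up; its front, with the drop-down door, looks along its own -x. Seen from above, it is turned so that the front looks roughly towards the robot. Its top is flat and carries only the dial.
- door (a joint): grey flat door of the cabinet (154 wide, 95 high, 10 mm thick, clear window), hinged along its lower edge: 0 = shut and upright, grows as its upper edge comes down and out to the front, to 1.2 rad at most; starts 0.45 to 0.9 rad open. A stiff hinge (about 0.15 N m of friction) holds it wherever it is left; there is no latch, and it meets a firm stop when shut.
- door_hinge (a point): middle of the door's hinge line, fixed to the cabinet; the hinge runs along the cabinet's y. It lies 70 mm in front of the cabinet's centre and 19 mm above the table.
- door_pull (a point): middle of the outer front face of the aluminium pull lip (90 wide, 12 deep, 9 mm thick) that stands off the outer face of the door along its upper edge; moves with the door. It is 16 mm in front of and 89.5 mm above the hinge line when the door is shut; the upper edge of the door is 5.5 mm further up.
- dial (a joint): spring-return dial on the cabinet's top, turning about the vertical: 0 = rest, grows clockwise seen from above. Clicks (detents) are felt at the first notch 0.40, second 0.80 and third 1.20 rad; hard stop at 1.40 rad. The detents do not hold it: a spring (0.08 to 0.12 N m) turns it back to 0 when let go; passing a click takes up to about 0.2 N m.
- dial_grip (a point): point on the dial's axis at the height to grip, 27.5 mm above the cabinet's top and 12 mm behind the cabinet's centre. The dial is a black round skirt (53 mm across, 7.5 mm high) with an upright bar grip 46 long, 16 wide, from 7.5 to 43.5 mm above the cabinet's top. The point's x axis runs along the bar (grip it across y); the pointer end with the white line is at -x and points to the cabinet's front at rest.
- dial_pointer (a point): upper end of the dial's pointer, 23 mm from the axis and 43.5 mm above the cabinet's top; its direction from the axis shows the dial's position. On the cabinet's top round the dial stand one, two and three small dark dots at the first, second and third notch.
- brown_bottle: loose brown dropper bottle 32x31x86 mm standing close to the left side of the cabinet; origin at the centre of its underside
- vial: loose small white capped vial 21x21x45 mm standing close to the right side of the cabinet; origin at the centre of its underside
- timer: loose white timer 61x61x21 mm lying to the left of the open door; origin at the centre of its underside
- syringe: loose syringe 26x114x17 mm lying at the table's left front; origin at the centre of its underside
Not all that is in view belongs to the job. There is more than one size of the cabinet; the one meant has the size given above.

How it is judged:
On the way, in this order (a step that is already met when the one before it is completed fails the run):
1. the door is fully shut (within 0.05 rad) while the dial is still at rest (value of joint door below 0.05 rad and value of joint dial below 0.1 rad), for 0.2 s.
2. the dial is turned to the third notch (1.10 to 1.30 rad) with the door shut (value of joint dial between 1.1 and 1.3 rad and value of joint door below 0.05 rad), for 0.3 s.
At the end, for the whole second after the job is handed in: the gripper holds the dial still at the third notch (1.10 to 1.30 rad) with its fingers on it (more than 1 N), and the door is shut (under 0.05 rad) (all of step 2 and velocity of joint dial between -0.1 and 0.1 rad/s and contact force between the fingers and dial above 1 N); the arm keeps its last pose, push and grip.
It fails at once if the dial is turned before the door is shut (value of joint door above 0.08 rad and value of joint dial above 0.2 rad).
It fails at once if a bystander is knocked over or moved more than 30 mm (distance of any of brown_bottle, vial, timer, syringe from where it was at the start of the episode above 0.03 m or angle between any of brown_bottle, vial's own z axis and vertical above 0.5 rad).
It also fails if it takes over 45 s, if anything falls off the work surface, if the arm or the gripper's body presses on something with over 40 N, if the wrist force passes 120 N, or if a joint passes its speed limit or range.

ROBOT

A 6-joint arm with a two-finger parallel gripper is mounted at the origin on a cart in front of the work surface, level with it; the furniture and walls round the work are solid. World frame = base frame: x ahead of the robot, y to its left, z up, the work surface at z = 0. Lengths are in m, angles in rad, forces in N, time in s.
With the tool pointing down it reaches from about 0.25 to 0.85 m from the base axis. Payload 12.5 kg.
Tool frame: the origin (TCP) lies where the fingers leave the gripper's body, on its centre line; the fingertips stand 84 mm ahead of it and the grasp point (between the pads) lies 65 mm ahead of it; z points along the fingers, y is the line along which they close (so a half turn about z gives the same grasp; the last joint's range is limited). The gripper opens to 93 mm and grips with 3 to 60 N. Pads are 15 mm wide; open, the fingers measure 128 mm over their backs; the gripper's body (75 mm by 188 mm) begins 65 mm behind the grasp point.
Start: joints at [-1.331, 0.351, 1.652, -0, 1.139, -0.085], TCP at [0.176, -0.521, 0.303] pointing down, gripper open.
Joint ranges: [-2.75, 2.75], [-0.79, 2.1], [0.01, 2.65], [-1.57, 4.71], [0.07, 3.14], [-2.87, 2.87]. Speed limits (rad/s): [2.22, 2.22, 2.79, 3.14, 3.14, 3.14].

INTERFACE

Orientations are given as a rotation vector (axis times angle).
In Python, from workcell import env gives the robot as it stands.
- The arm moves only by the tool drive_tool, never from a script. Its argument "increments" is a list of rows, each a list of 7 numbers: the gripper command: -1 is fully open, 1 is shut, values between are in proportion, then the shift along the tool's x, y, z normalised to -1 to 1, where 1 is 40 mm, then the turn, a rotation vector about the tool's x, y, z normalised to -1 to 1, where 1 is 0.1 rad. A call has exactly 5 rows; each row shifts and turns the commanded pose from where the row before left it, along the tool's axes as they then stand; what a row does not reach is not made up. A row lasts 1/10 s, in which the tool goes at most 50 mm and 8.59 degrees, less where a joint would pass 70% of its speed; a pose out of reach is approached as far as the arm can. A call with a number of a shift or a turn outside -1 to 1 is refused whole. A call with a gripper value outside its range is refused whole. The fingers move at their own pace and stop on an object; "squeeze" is the grip in N (left out, the last holds). Time passes only in rows, so rows that do not move let the fingers close, or fill a call up. It gives the time, the measured TCP pose, the force, the opening and the grip force at its end, in the units of the state.
- env.get_state(): the state, without advancing time (a new reading comes with each control period).
- env.get_image(name): name is "scene" or "side" or "wrist"; returns a dict with "color" (384x512x3 uint8, red, green, blue), "fov_y" (degrees; the focal length in pixels is half the picture's height over the tangent of half this angle, whatever the lens; pixels are square), "cx", "cy" (the principal point, pixels), "k1" (the pictures are not rectified: a ray, as slopes to the right and down, at radius r is drawn at 1 + k1 r^2 times it, then the intrinsics apply), "rvec" (rotation vector, rad) and "tvec" (3), from world to camera coordinates, as OpenCV has them. Camera axes: x right, y down, z forward; pixel columns grow to the right and rows downward; lengths in m; the calibration is good to about 2 mm. A picture is of the moment at which its call begins. There is no depth.
- env.close_job(): hands the job in; it is judged then, once.
The state is a dict: "clock": time; "q": joint angles; "dq": joint speeds; "tau": joint torques, N m; "position": TCP position; "tool_rot": TCP orientation; "contact_force": force on the tool from outside, world axes, zero at the start; "ft_torque": the same for the moment, N m; "gripper_width": finger opening in m; "grip_force": force on a finger pad.
Only numpy, scipy, OpenCV 4.12 (cv2) and the standard library are available. Lean on these libraries where they do the work, as an engineer would, in place of code of your own. Each camera call takes 0.05 s, during which the arm holds its last target. There are 200 camera calls.

## Working session

There is one attempt and no reset: what is moved stays moved. The work goes in short steps, Python scripts to look and compute and a tool call to move; the robot and the scene stay as the last step left them, time stands still between calls to the robot, and variables do not carry over. Pictures are saved under pics/ and viewed, at most 10 in all, crops included, and the job is handed in when it is done.

Besides the shell and the picture viewer there is one more tool, called by a JSON object that holds its "fn" and its "kwargs", one argument or row to a line. drive_tool: Moves the arm, as the interface text tells. Scaled input: -1 to 1 covers 40 mm each way for a shift and 0.1 rad each way for a turn. Its arguments: {"type":"object","properties":{"increments":{"type":"array"},"squeeze":{"type":"number"}},"required":["increments"]}

```bash
mkdir -p pics; ls; cat > h.py <<'E'
import numpy as np, cv2
from workcell import env
def cam(im):
    f=192/np.tan(np.radians(im["fov_y"])/2)
    R=cv2.Rodrigues(np.array(im["rvec"],float))[0]; t=np.array(im["tvec"],float)
    K=np.array([[f,0,im["cx"]],[0,f,im["cy"]],[0,0,1]]); return K,R,t,im["k1"]
def proj(c,P):
    K,R,t,k=c; p=np.atleast_2d(P)@R.T+t; s=p[:,:2]/p[:,2:]; s=s*(1+k*(s**2).sum(1,keepdims=True))
    return s*K[0,0]+K[:2,2]
def ray(c,uv):
    K,R,t,k=c; d=(np.array(uv,float)-K[:2,2])/K[0,0]; s=d.copy()
    for _ in range(30): s=d/(1+k*(s@s))
    return -R.T@t, R.T@np.array([s[0],s[1],1])
def atz(c,uv,z):
    o,d=ray(c,uv); return o+d*(z-o[2])/d[2]
E
python3 - <<'E'
from h import *
import pickle
I={n:env.get_image(n) for n in("scene","side")}
pickle.dump(I,open("I.pkl","wb"))
for n,im in I.items():
    cv2.imwrite(f"pics/{n}0.png",cv2.resize(im["color"][:,:,::-1],(800,600),interpolation=cv2.INTER_CUBIC))
    K,R,t,k=cam(im);print(n,K[0,0],k,-R.T@t,R[2])
print(env.get_state())
E
```

```text
pics
scene 499.79894414242153 -0.007795551876834984 [0.02061818 0.47494599 1.28713039] [ 0.30640074 -0.54682653 -0.77916579]
side 453.5214000989249 -0.04489662792165228 [ 1.14261646 -1.13299538  0.99794942] [-0.48235237  0.59124893 -0.64634425]
{'clock': 0.1, 'q': array([-1.33060161e+00,  3.51165155e-01,  1.65233288e+00, -1.40446632e-05,
        1.13912365e+00, -8.46115327e-02]), 'dq': array([ 9.39794325e-04, -2.75164603e-03, -2.25570458e-03,  9.32073081e-04,
        5.07460322e-05,  1.53613371e-05]), 'tau': array([ 2.49865485e-05, -4.98029816e+01, -2.85705382e+01,  7.00345729e-02,
        2.39415164e-02, -5.00149315e-05]), 'position': array([ 0.17548272, -0.52102426,  0.30227499]), 'tool_rot': array([-3.09924129e+00, -5.07808056e-01,  1.45540066e-04]), 'contact_force': array([-0.59918574,  0.93433628,  0.30306682]), 'ft_torque': array([ 0.03498269,  0.04116665, -0.00076274]), 'grip_force': 0.0, 'gripper_width': 0.09304998922516573}
```

View pics/scene0.png

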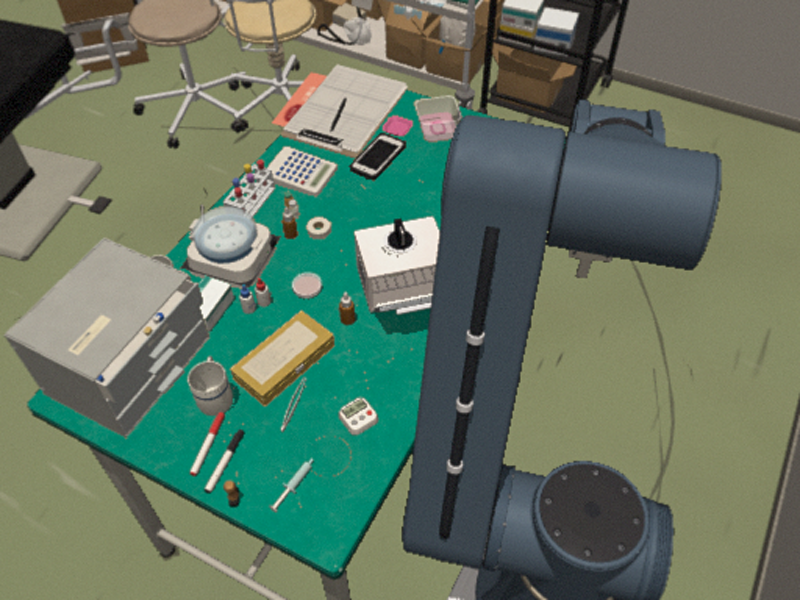

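View pics/side0.png

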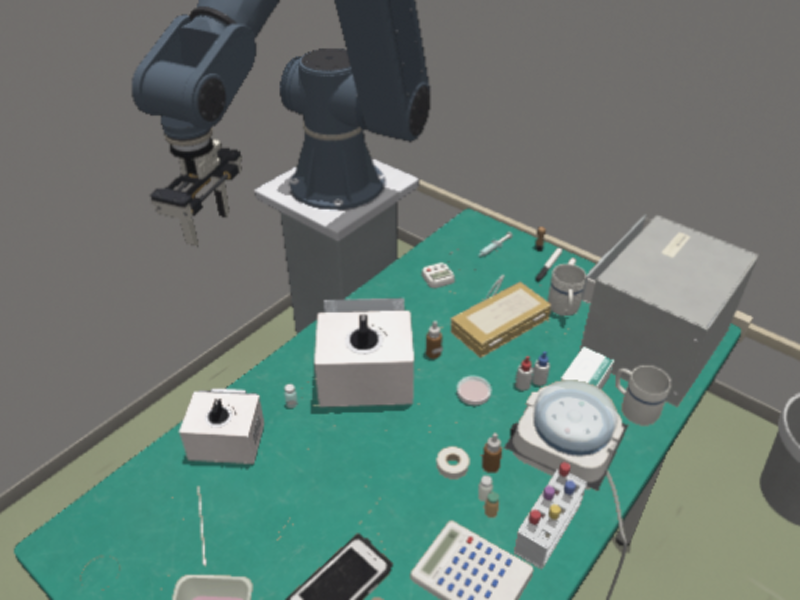

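The larger cabinet (side view about (365,355), scene about (400,250)) is between the bottle and the vial, so it is the target. The smaller one, at side (222,425), is a decoy. I'll zoom in for corners.

```bash
python3 - <<'E'
from h import *
import pickle
I=pickle.load(open("I.pkl","rb"))
a=I["side"]["color"][185:265,195:275,::-1]; b=I["scene"]["color"][130:210,220:300,::-1]
r=lambda x:cv2.resize(x,(400,400),interpolation=cv2.INTER_CUBIC)
cv2.imwrite("pics/crop0.png",np.hstack([r(a),r(b)]))
E
```

```text
(no output)
```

View pics/crop0.png

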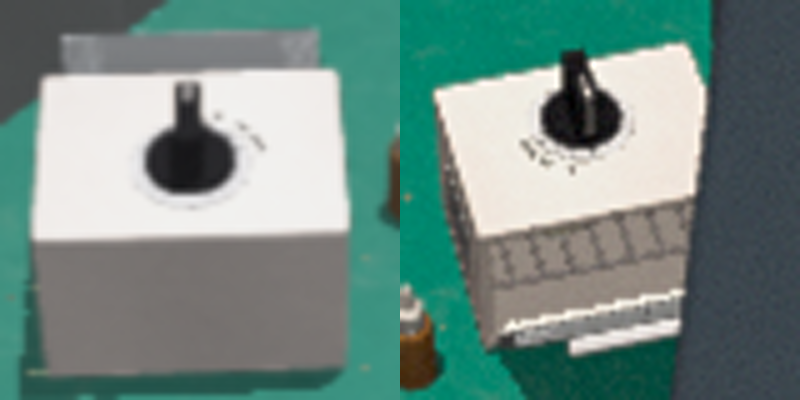

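```bash
cat >> h.py <<'E'
def T(p,P):
    x,y,a=p; c,s=np.cos(a),np.sin(a); P=np.atleast_2d(P)
    return np.c_[x+c*P[:,0]-s*P[:,1], y+s*P[:,0]+c*P[:,1], P[:,2]]
def door(th,P): # P: (front of hinge, y, up) when shut -> cabinet frame
    P=np.atleast_2d(P); c,s=np.cos(th),np.sin(th)
    return np.c_[-0.07-(P[:,0]*c+P[:,2]*s), P[:,1], .019+P[:,2]*c-P[:,0]*s]
E
python3 - <<'E'
from h import *
import pickle
from scipy.optimize import least_squares
I=pickle.load(open("I.pkl","rb")); cs,cc=cam(I["side"]),cam(I["scene"])
S=np.array([(43,75),(338,70),(350,230),(33,238),(345,370),(42,373)])/5+[195,185]-.4
C=np.array([(35,90),(78,235),(285,45)])/5+[220,130]-.4
X,Y,Z=.065,.085,.12
PS=np.array([(-X,-Y,Z),(-X,Y,Z),(X,Y,Z),(X,-Y,Z),(X,Y,0),(X,-Y,0)]);PC=np.array([(X,Y,Z),(-X,Y,Z),(X,-Y,Z)])
f=lambda p:np.r_[(proj(cs,T(p,PS))-S).ravel(),(proj(cc,T(p,PC))-C).ravel()]
r=least_squares(f,[.45,-.25,-.6],loss="soft_l1");p=r.x
print(p,np.round(f(p).reshape(-1,2),1).tolist())
np.save("p.npy",p)
# door: visible upper edge corners
o=lambda th:proj(cs,T(p,door(th,[(.01,-.077,.095),(.01,.077,.095),(0,-.077,.095),(0,.077,.095),(.016,-.045,.0895),(.016,.045,.0895)])))
for th in (.45,.6,.75,.9):
    print(th,np.round((o(th)-[195,185]+.4)*5).tolist(),
     "scene",np.round((proj(cc,T(p,door(th,[(0,.077,.095),(.01,.077,.095),(.016,.045,.094)])))-[220,130]+.4)*5).tolist())
print("dial",T(p,[(.012,0,.1475)]),"spin",proj(cs,T(p,[(.012,0,.1635)])))
for n,uv in dict(bottle=(434,356),vial=(291,405)).items(): print(n,T((0,0,0),atz(cs,np.array(uv)*.64,0)))
print("timer",atz(cc,np.array((357,417))*.64,0.01))
E
```

```text
[ 0.51878372 -0.47473781 -0.84921022] [[0.1, -0.3], [0.1, -0.6], [-0.2, 0.0], [-0.6, -0.1], [0.3, 1.4], [1.0, 2.3], [0.0, 0.1], [-0.0, 1.0], [1.0, -0.0]]
0.45 [[64.0, 36.0], [321.0, 30.0], [63.0, 40.0], [321.0, 35.0], [119.0, 41.0], [268.0, 37.0]] scene [[108.0, 311.0], [111.0, 327.0], [165.0, 327.0]]
0.6 [[66.0, 33.0], [320.0, 28.0], [65.0, 35.0], [321.0, 30.0], [120.0, 40.0], [268.0, 37.0]] scene [[113.0, 334.0], [116.0, 350.0], [169.0, 350.0]]
0.75 [[68.0, 35.0], [319.0, 30.0], [67.0, 34.0], [320.0, 29.0], [121.0, 43.0], [267.0, 40.0]] scene [[117.0, 357.0], [120.0, 373.0], [173.0, 372.0]]
0.9 [[70.0, 40.0], [319.0, 34.0], [69.0, 37.0], [319.0, 32.0], [122.0, 49.0], [267.0, 46.0]] scene [[121.0, 380.0], [124.0, 395.0], [176.0, 394.0]]
dial [[ 0.52671064 -0.48374692  0.1475    ]] spin [[232.16933201 205.8629819 ]]
bottle [[ 5.78956290e-01 -3.41397675e-01  1.11022302e-16]]
vial [[ 4.53096720e-01 -6.05989119e-01 -1.11022302e-16]]
timer [ 0.43956279 -0.14168177  0.01      ]
```

{"fn": "drive_tool", "kwargs": {
  "increments": [
    [1,0,0,0,0,0,-1],
    [1,0,0,0,0,0,-1],
    [1,0,0,0,0,0,-1],
    [1,0,0,0,0,0,-1],
    [1,0,0,0,0,0,-1]
  ],
  "squeeze": 20
}}

```text
clock: 0.6
position: [0.1755, -0.5211, 0.3024]
tool_rot: [-2.875, -1.265, -0.0]
contact_force: [0.5, -0.4, 0.6]
gripper_width: 0.0579
grip_force: 0.0
```

{"fn": "drive_tool", "kwargs": {
  "increments": [
    [1,0,0,0,0,0,-1],
    [1,0,0,0,0,0,-1],
    [1,0,0,0,0,0,-1],
    [1,0,0,0,0,0,-1],
    [1,0,0,0,0,0,-1]
  ]
}}

```text
clock: 1.1
position: [0.1755, -0.5211, 0.3024]
tool_rot: [-2.473, -1.937, -0.0]
contact_force: [-0.6, -0.5, -0.3]
gripper_width: 0.0177
grip_force: 0.0
```

{"fn": "drive_tool", "kwargs": {
  "increments": [
    [1,0,0,0,0,0,-1],
    [1,0,0,0,0,0,-1],
    [1,0,0,0,0,0,-1],
    [1,0,0,0,0,0,-1],
    [1,0,0,0,0,0,-1]
  ]
}}

```text
clock: 1.6
position: [0.1755, -0.5211, 0.3024]
tool_rot: [-1.917, -2.488, -0.001]
contact_force: [-0.3, 0.5, 0.5]
gripper_width: 0.0005
grip_force: 0.0
```

{"fn": "drive_tool", "kwargs": {
  "increments": [
    [1,0,0,0,0,0,-1],
    [1,0,0,0,0,0,-1],
    [1,0,0,0,0,0,-1],
    [1,0,0,0,0,0,-1],
    [1,0,0,0,0,0,-0.7]
  ]
}}

```text
clock: 2.1
position: [0.1755, -0.5211, 0.3024]
tool_rot: [-1.285, -2.866, -0.001]
contact_force: [-0.1, -0.5, -0.0]
gripper_width: 0.0004
grip_force: 0.0
```

```bash
cat >> h.py <<'E'
def where(tx=None):
    p=np.load("p.npy"); s=env.get_state(); R=cv2.Rodrigues(s["tool_rot"])[0]
    c=T((0,0,-p[2]),[s["position"]-[p[0],p[1],0]])[0]
    print("cab frame",c.round(4),"yaw err to rest",(np.arctan2(R[1,0],R[0,0])-p[2]-np.pi+np.pi)%(2*np.pi)-np.pi,"z",R[:,2].round(3),"q6",s["q"][5].round(2),"F",s["contact_force"].round(1),"t",s["clock"])
    if tx is not None: # tool-frame shift to cabinet-frame TCP target, units of 40mm
        d=T(p,[tx])[0]-s["position"]; print("units",(R.T@d/.04).round(2))
E
python3 -c "
from h import *
where([-.19,0,.30])"
```

```text
cab frame [-0.192  -0.2883  0.3024] yaw err to rest 0.006269702908161978 z [-0.     0.001 -1.   ] q6 -2.06 F [-0.1 -0.5 -0. ] t 2.1
units [-0.09  7.21  0.06]
```

{"fn": "drive_tool", "kwargs": {
  "increments": [
    [1,0,0.9,0,0,0,0],
    [1,0,0.9,0,0,0,0],
    [1,0,0.9,0,0,0,0],
    [1,0,0.9,0,0,0,0],
    [1,0,0.9,0,0,0,0]
  ]
}}

```text
clock: 2.6
position: [0.3112, -0.4008, 0.3026]
tool_rot: [-1.291, -2.864, -0.0]
contact_force: [1.5, -0.4, -0.5]
gripper_width: 0.0008
grip_force: 0.0
```

{"fn": "drive_tool", "kwargs": {
  "increments": [
    [1,0,0.9,0,0,0,0],
    [1,0,0.9,0,0,0,0],
    [1,0,0.9,0,0,0,0],
    [1,0,0,0.4,0,0,0],
    [1,0,0,0.6,0,0,0]
  ]
}}

```text
clock: 3.1
position: [0.3923, -0.3299, 0.263]
tool_rot: [1.287, 2.864, -0.001]
contact_force: [-0.2, -0.1, -0.6]
gripper_width: 0.0005
grip_force: 0.0
```

```bash
python3 - <<'E'
from h import *
where([-.19,0,.159])
a=env.get_image("scene");b=env.get_image("side")
r=lambda x:cv2.resize(x,(400,400),interpolation=cv2.INTER_CUBIC)
cv2.imwrite("pics/c1.png",np.hstack([r(a["color"][90:250,190:350,::-1]),r(b["color"][110:270,150:310,::-1])]))
E
```

```text
cab frame [-0.1923  0.0007  0.263 ] yaw err to rest 0.004442523901461826 z [ 0.002 -0.002 -1.   ] q6 -1.52 F [-0.2 -0.1 -0.6] t 3.1
units [-0.05 -0.02  2.6 ]
```

View pics/c1.png

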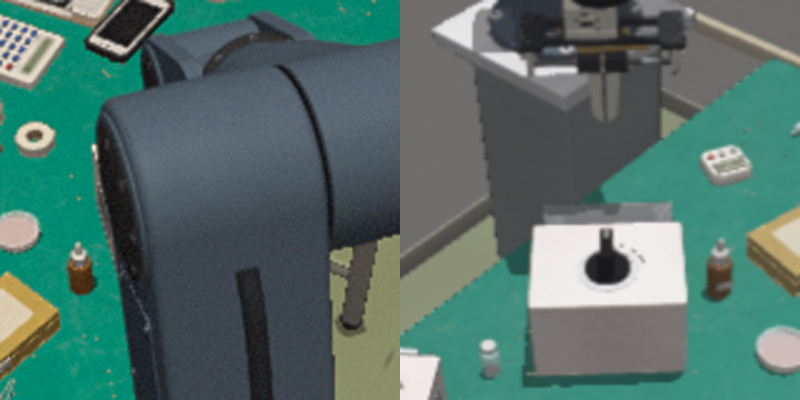

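{"fn": "drive_tool", "kwargs": {
  "increments": [
    [1,0,0,0.9,0,0,0],
    [1,0,0,0.9,0,0,0],
    [1,0,0,0.8,0,0,0],
    [1,-0.2,0,0,0,0,0],
    [1,-0.2,0,0,0,0,0]
  ]
}}

```text
clock: 3.7
position: [0.4026, -0.3435, 0.16]
tool_rot: [1.291, 2.863, -0.0]
contact_force: [-0.5, -0.3, -0.4]
gripper_width: 0.0002
grip_force: 0.0
```

{"fn": "drive_tool", "kwargs": {
  "increments": [
    [1,-0.2,0,0,0,0,0],
    [1,-0.2,0,0,0,0,0],
    [1,-0.2,0,0,0,0,0],
    [1,-0.2,0,0,0,0,0],
    [1,-0.2,0,0,0,0,0]
  ]
}}

```text
clock: 4.2
position: [0.4275, -0.3713, 0.1589]
tool_rot: [-1.288, -2.859, -0.004]
contact_force: [-6.2, 7.4, 6.7]
gripper_width: 0.0005
grip_force: 4.4
```

```bash
python3 -c "
from h import *
where([-.0935,0,.159])"
```

```text
cab frame [-0.138  -0.0002  0.1589] yaw err to rest 0.0025957720900824377 z [-0.004  0.004 -1.   ] q6 -1.52 F [-6.2  7.4  6.7] t 4.2
units [-1.11  0.   -0.01]
```

{"fn": "drive_tool", "kwargs": {
  "increments": [
    [1,-0.1,0,0,0,0,0],
    [1,-0.1,0,0,0,0,0],
    [1,-0.1,0,0,0,0,0],
    [1,-0.1,0,0,0,0,0],
    [1,-0.1,0,0,0,0,0]
  ]
}}

```text
clock: 4.7
position: [0.4419, -0.3876, 0.1589]
tool_rot: [-1.291, -2.864, -0.0]
contact_force: [-2.4, 1.9, 2.0]
gripper_width: 0.0008
grip_force: 1.6
```

```bash
python3 -c "
from h import *
where([-.0935,0,.159])"
```

```text
cab frame [-0.1162 -0.0002  0.1589] yaw err to rest 0.002506623846434408 z [-0.  0. -1.] q6 -1.52 F [-2.4  1.9  2. ] t 4.7
units [-0.57  0.   -0.  ]
```

{"fn": "drive_tool", "kwargs": {
  "increments": [
    [1,-0.1,0,0,0,0,0],
    [1,-0.1,0,0,0,0,0],
    [1,-0.1,0,0,0,0,0],
    [1,-0.1,0,0,0,0,0],
    [1,-0.1,0,0,0,0,0]
  ]
}}

```text
clock: 5.2
position: [0.4552, -0.4027, 0.1587]
tool_rot: [1.291, 2.864, -0.0]
contact_force: [-1.3, 1.7, 1.0]
gripper_width: 0.0005
grip_force: 1.0
```

{"fn": "drive_tool", "kwargs": {
  "increments": [
    [1,-0.05,0,0,0,0,0],
    [1,-0.04,0,0,0,0,0],
    [1,-0.03,0,0,0,0,0],
    [1,0,0,0,0,0,0],
    [1,0,0,0,0,0,0]
  ]
}}

```text
clock: 5.7
position: [0.4569, -0.4047, 0.1586]
tool_rot: [-1.288, -2.86, -0.003]
contact_force: [-10.1, 10.7, 9.9]
gripper_width: 0.0006
grip_force: 7.6
```

```bash
python3 -c "
from h import *
where([-.0935,0,.159])"
```

```text
cab frame [-9.350e-02 -1.000e-04  1.586e-01] yaw err to rest 0.0027950738880102577 z [-0.004  0.004 -1.   ] q6 -1.53 F [-10.1  10.7   9.9] t 5.7
units [ 0.    0.   -0.01]
```

{"fn": "drive_tool", "kwargs": {
  "increments": [
    [1,0.3,0,0,0,0,0],
    [1,0.9,0,0,0,0,0],
    [0,0,0,-0.9,0,0,0],
    [-1,0,0,-1,0,0,0],
    [-1,0,0,-1,0,0,0]
  ]
}}

```text
clock: 6.2
position: [0.4262, -0.3699, 0.2762]
tool_rot: [1.291, 2.864, -0.0]
contact_force: [1.4, 0.2, -0.2]
gripper_width: 0.02
grip_force: 0.0
```

{"fn": "drive_tool", "kwargs": {
  "increments": [
    [-1,0,0,-0.5,0,0,0],
    [-1,0,0,0,0,0,0],
    [-1,0,0,0,0,0,0],
    [-1,0,0,0,0,0,0],
    [-1,0,0,0,0,0,0]
  ]
}}

```text
clock: 6.7
position: [0.426, -0.3698, 0.2933]
tool_rot: [-1.29, -2.862, -0.001]
contact_force: [-0.5, -0.3, -0.9]
gripper_width: 0.0595
grip_force: 0.0
```

```bash
python3 - <<'E'
from h import *
import pickle
where([.012,0,.29])
b=env.get_image("side");w=env.get_image("wrist")
r=lambda x,s:cv2.resize(x,s,interpolation=cv2.INTER_CUBIC)
cv2.imwrite("pics/c2.png",np.hstack([r(b["color"][185:265,195:275,::-1],(384,384)),r(w["color"][:,:,::-1],(416,384))]))
pickle.dump((b,w),open("I2.pkl","wb"))
E
```

```text
cab frame [-0.14   -0.0003  0.2933] yaw err to rest 0.002416644277813962 z [-0.002  0.002 -1.   ] q6 -1.52 F [-0.5 -0.3 -0.9] t 6.7
units [-3.8  -0.    0.08]
```

View pics/c2.png

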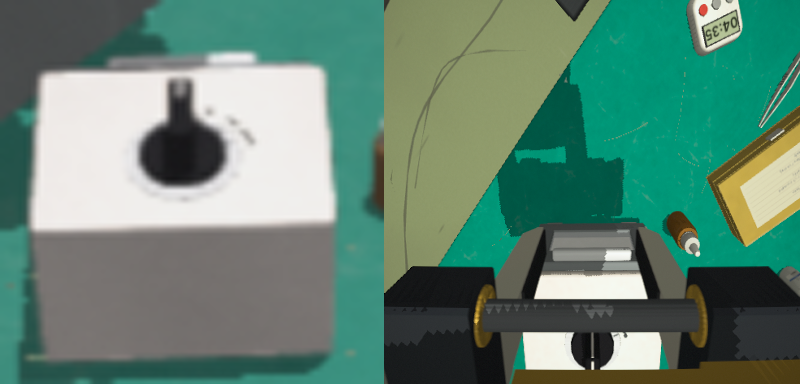

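{"fn": "drive_tool", "kwargs": {
  "increments": [
    [-1,-0.8,0,0,0,0,0],
    [-1,-0.8,0,0,0,0,0],
    [-1,-0.8,0,0,0,0,0],
    [-1,-0.7,0,0,0,0,0],
    [-1,-0.7,0,0,0,0,0]
  ]
}}

```text
clock: 7.3
position: [0.5276, -0.4847, 0.2939]
tool_rot: [-1.29, -2.863, -0.001]
contact_force: [-0.5, -0.2, 0.7]
gripper_width: 0.0929
grip_force: 0.0
```

```bash
python3 - <<'E'
from h import *
import pickle
p=np.load("p.npy")
b,w=pickle.load(open("I2.pkl","rb"))
for th in(0,.08,.15):
    P=T(p,door(th,[(.016,-.045,.094),(.016,.045,.094)]))
    print(th,((proj(cam(b),P)-[195,185])*4.8).round(1).tolist(),(proj(cam(w),P)*[.8125,1]+[384,0]).round(1).tolist())
print("bar top/skirt",((proj(cam(b),T(p,[(-.011,0,.1635),(.035,0,.1635),(.012,0,.1275)]))-[195,185])*4.8).round(1).tolist())
where([.012,0,.2165])
a=env.get_image("side")
cv2.imwrite("pics/c3.png",cv2.resize(a["color"][130:250,155:315,::-1],(800,600),interpolation=cv2.INTER_CUBIC))
E
```

```text
0 [[108.3, 52.5], [256.0, 49.3]] [[551.1, 248.9], [630.9, 249.1]]
0.08 [[108.9, 46.3], [255.7, 43.2]] [[551.1, 240.7], [631.0, 240.9]]
0.15 [[109.3, 41.7], [255.6, 38.5]] [[551.1, 233.5], [631.0, 233.7]]
bar top/skirt [[178.7, 72.5], [178.1, 128.6], [180.5, 146.2]]
cab frame [1.330e-02 1.000e-04 2.939e-01] yaw err to rest 0.002384065091737053 z [-0.001  0.001 -1.   ] q6 -1.53 F [-0.5 -0.2  0.7] t 7.3
units [ 0.03 -0.    1.94]
```

View pics/c3.png

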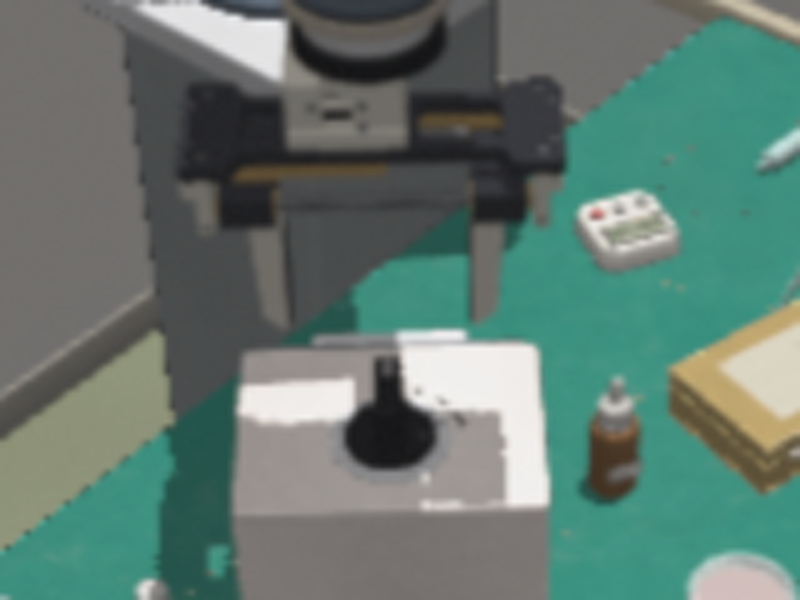

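The door's lip matches the shut prediction (wrist rows 250–262 against 249 predicted), and the fingers straddle the dial. Next is to descend and grip.

{"fn": "drive_tool", "kwargs": {
  "increments": [
    [-1,0,0,0.6,0,0,0],
    [-1,0,0,0.7,0,0,0],
    [-1,0,0,0.5,0,0,0],
    [-1,0,0,0.1,0,0,0],
    [-1,0,0,0,0,0,0]
  ]
}}

```text
clock: 7.85
position: [0.5269, -0.4838, 0.2182]
tool_rot: [-1.29, -2.863, -0.001]
contact_force: [-0.2, -1.1, 1.6]
gripper_width: 0.0928
grip_force: 0.0
```

{"fn": "drive_tool", "kwargs": {
  "increments": [
    [0.4,0,0,0,0,0,0],
    [0.4,0,0,0,0,0,0],
    [0.5,0,0,0,0,0,0],
    [0.5,0,0,0,0,0,0],
    [0.5,0,0,0,0,0,0]
  ],
  "squeeze": 5
}}

```text
clock: 8.35
position: [0.527, -0.4839, 0.219]
tool_rot: [1.291, 2.864, -0.0]
contact_force: [0.4, -0.8, 0.2]
gripper_width: 0.0574
grip_force: 0.0
```

{"fn": "drive_tool", "kwargs": {
  "increments": [
    [1,0,0,0,0,0,0],
    [1,0,0,0,0,0,0],
    [1,0,0,0,0,0,0],
    [1,0,0,0,0,0,0],
    [1,0,0,0,0,0,0]
  ]
}}

```text
clock: 8.85
position: [0.5272, -0.4837, 0.2188]
tool_rot: [1.291, 2.864, 0.001]
contact_force: [7.5, 7.3, -0.4]
gripper_width: 0.0187
grip_force: 5.0
```

```bash
python3 -c "
from h import *
where([.012,0,.2165]);print(env.get_state()['ft_torque'])"
```

```text
cab frame [0.0123 0.0004 0.2188] yaw err to rest 0.0023172943565339388 z [ 0.001  0.    -1.   ] q6 -1.53 F [ 7.5  7.3 -0.4] t 8.85
units [ 0.01 -0.01  0.06]
[ 1.14134019 -1.47103695  0.06047444]
```

{"fn": "drive_tool", "kwargs": {
  "increments": [
    [1,0,0.03,0,0,0,0],
    [1,0,0,0,0,0,0],
    [1,0,0,0,0,0,0],
    [1,0,0,0,0,0,0],
    [1,0,0,0,0,0,0]
  ]
}}

```text
clock: 9.35
position: [0.5282, -0.4827, 0.2187]
tool_rot: [1.29, 2.864, 0.001]
contact_force: [4.4, 3.1, 0.5]
gripper_width: 0.016
grip_force: 5.0
```

{"fn": "drive_tool", "kwargs": {
  "increments": [
    [1,0,0.015,0,0,0,0],
    [1,0,0,0,0,0,0],
    [1,0,0,0,0,0,0],
    [1,0,0,0,0,0,0.3],
    [1,0,0,0,0,0,0.5]
  ],
  "squeeze": 55
}}

```text
clock: 9.85
position: [0.5284, -0.4826, 0.2187]
tool_rot: [1.406, 2.809, 0.0]
contact_force: [3.7, 3.2, -0.7]
gripper_width: 0.0157
grip_force: 55.0
```

{"fn": "drive_tool", "kwargs": {
  "increments": [
    [1,0,0,0,0,0,0.6],
    [1,0,0,0,0,0,0.6],
    [1,0,0,0,0,0,0.6],
    [1,0,0,0,0,0,0.6],
    [1,0,0,0,0,0,0.6]
  ]
}}

```text
clock: 10.35
position: [0.5286, -0.4825, 0.2187]
tool_rot: [1.811, 2.566, 0.001]
contact_force: [5.1, 2.1, -0.2]
gripper_width: 0.0153
grip_force: 55.0
```

```bash
python3 -c "
from h import *
where([.012,0,.2165]);print(env.get_state()['ft_torque'])"
```

```text
cab frame [0.0123 0.0023 0.2187] yaw err to rest -0.3799905138040338 z [ 0.001  0.    -1.   ] q6 -1.15 F [ 5.1  2.1 -0.2] t 10.35
units [-0.01 -0.06  0.06]
[ 0.57375537 -0.96521734  0.06115394]
```

{"fn": "drive_tool", "kwargs": {
  "increments": [
    [1,0,0,0,0,0,0.8],
    [1,0,0,0,0,0,0.8],
    [1,0,0,0,0,0,0.8],
    [1,0,0,0,0,0,0.8],
    [1,0,0,0,0,0,0.8]
  ]
}}

```text
clock: 10.85
position: [0.5289, -0.4824, 0.2188]
tool_rot: [2.285, 2.154, 0.002]
contact_force: [8.2, 2.7, -0.9]
gripper_width: 0.0156
grip_force: 55.0
```

{"fn": "drive_tool", "kwargs": {
  "increments": [
    [1,0,0,0,0,0,0.8],
    [1,0,0,0,0,0,0.8],
    [1,0,0,0,0,0,0.8],
    [1,0,0,0,0,0,0.8],
    [1,0,0,0,0,0,0.6]
  ]
}}

```text
clock: 11.35
position: [0.5292, -0.4825, 0.2188]
tool_rot: [2.651, 1.684, 0.003]
contact_force: [9.0, 1.9, -2.7]
gripper_width: 0.0156
grip_force: 55.0
```

{"fn": "drive_tool", "kwargs": {
  "increments": [
    [1,0,0,0,0,0,0.2],
    [1,0,0,0,0,0,0],
    [1,0,0,0,0,0,0],
    [1,0,0,0,0,0,0],
    [1,0,0,0,0,0,0]
  ]
}}

```text
clock: 11.85
position: [0.5292, -0.4825, 0.2187]
tool_rot: [2.665, 1.661, 0.003]
contact_force: [8.9, 1.3, -1.8]
gripper_width: 0.0159
grip_force: 55.0
```

```bash
python3 - <<'E'
from h import *
where([.012,0,.2165]);print(env.get_state()['ft_torque'])
a=env.get_image("side");w=env.get_image("wrist")
p=np.load("p.npy")
for v in(1.1,1.2,1.3):
    P=T(p,[(.012-.023*np.cos(v),.023*np.sin(v),.1635),(.012+.023*np.cos(v),-.023*np.sin(v),.1635)])
    print(v,((proj(cam(a),P)-[195,165])*5).round(),(proj(cam(w),P)).round().tolist())
cv2.imwrite("pics/c4.png",np.hstack([cv2.resize(a["color"][165:245,195:275,::-1],(400,400),interpolation=cv2.INTER_CUBIC),cv2.resize(w["color"][224:384,176:336,::-1],(400,400),interpolation=cv2.INTER_CUBIC)]))
E
```

```text
cab frame [0.0127 0.0027 0.2187] yaw err to rest -1.1773631971109548 z [ 0.002 -0.    -1.   ] q6 -0.35 F [ 8.9  1.3 -1.8] t 11.85
units [-0.06 -0.04  0.06]
[ 0.3712316  -1.64491796  0.13344602]
1.1 [[224. 190.]
 [147. 218.]] [[248.0, 227.0], [255.0, 310.0]]
1.2 [[226. 193.]
 [146. 216.]] [[253.0, 227.0], [251.0, 310.0]]
1.3 [[227. 196.]
 [144. 213.]] [[257.0, 228.0], [246.0, 310.0]]
```

View pics/c4.png

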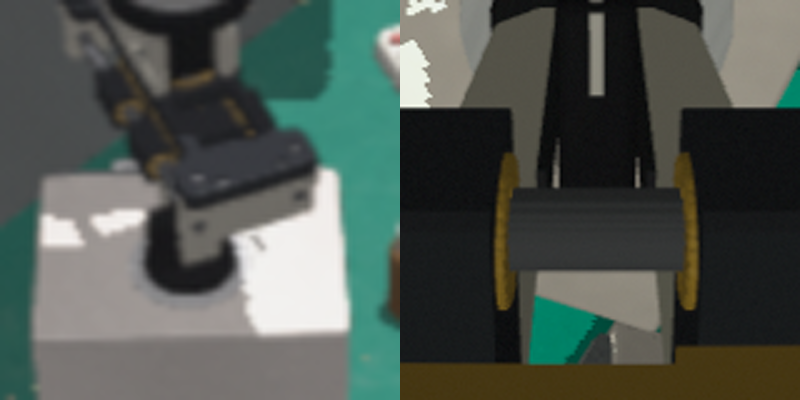

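{"fn": "drive_tool", "kwargs": {
  "increments": [
    [1,0,0,0,0,0,0.2],
    [1,0,0,0,0,0,0],
    [1,0,0,0,0,0,0],
    [1,0,0,0,0,0,0],
    [1,0,0,0,0,0,0]
  ]
}}

```text
clock: 12.45
position: [0.5292, -0.4825, 0.2187]
tool_rot: [2.681, 1.635, 0.003]
contact_force: [9.3, 2.5, -2.1]
gripper_width: 0.0152
grip_force: 55.0
```

```bash
python3 - <<'E'
from h import *
where(); s=env.get_state(); print(s["grip_force"],s["gripper_width"])
w=env.get_image("wrist"); g=w["color"].min(2)[230:263,246:264].astype(float)
for r in (2,8,14,20,26,30):
    x=np.clip(g[r]-60,0,None); print(r+230,(x@np.arange(246,264)/x.sum()).round(2))
p=np.load("p.npy")
for v in(1.1,1.2,1.3):
    print(v,proj(cam(w),T(p,[(.012-k*np.cos(v),k*np.sin(v),.1635) for k in(.023,.004)])).round(1).tolist())
E
```

```text
cab frame [0.0127 0.0027 0.2187] yaw err to rest -1.1973536763982455 z [ 0.002 -0.    -1.   ] q6 -0.33 F [ 9.3  2.5 -2.1] t 12.45
54.98839795589447 0.015201192169748698
232 254.11
238 254.25
244 254.28
250 254.28
256 254.26
260 254.28
1.1 [[246.7, 227.5], [250.8, 263.2]]
1.2 [[251.6, 227.3], [251.6, 263.2]]
1.3 [[256.5, 227.5], [252.4, 263.2]]
```

The white line is vertical in the wrist view, as predicted for 1.20 rad, and the grip force is 55 N. I'm handing in.

```bash
python3 -c "
from workcell import env
print(env.close_job())"
```

```text
the job is handed in; nothing more can be done
None
```

The job is handed in at about 12.5 s: the door was pushed shut against its stop, and the gripper is still holding the dial at about 1.20 rad (third notch) with 55 N; I did not see the judge's result.

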